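# Fit and cam-lock a snap die in the die holder

### The job

Take the brass-headed snap die out of the wooden rack and seat it in the bore of the green die holder, its collar fully down on the steel block. Then turn the black clamp knob gently clockwise, so that the cam's hook swings over the die's collar, until the sprung roller has dropped fully into the cam's notch, and stop there: force neither the hook against the die nor the cam against the end of its notch. Let go, and leave the steel-headed die in the rack and the other things where they are.

Things in the scene. Friction and masses are not known exactly. Their poses are not given: they have to be found in the camera images.
- die_holder: dark green cast plate, 86 (x) x 150 (y) x 12 mm, screwed to the table. Origin: centre of its underside, z up. On it: a bright steel block 50 x 50 mm, top at 24 mm, with the bore (at y = +47 mm); the clamp knob (vertical axis at y = -5 mm); and at y = -54 mm a green guide block (30 x 22 mm, top 43 mm) for the sprung roller, whose red pull button sticks out behind
- bore_mouth (a point): centre of the bore's mouth, on the top face of the steel block (24 mm above the table); its z axis is the bore's axis. Bore 17.5 mm in diameter, 24 mm deep, with a 2 mm chamfer
- cam_knob: black clamp knob: bar grip 14 mm wide (own x), 46 mm long (own y), 26 mm high, underside 48 mm and top 74 mm above the table; a white line marks its +y end. Origin: on the axis, 60 mm above the table. At the start the +y end points 0.35 to 0.6 rad anticlockwise (from above) of the line from knob to bore. It locks clockwise and stays where left. 35 N between cam and roller adds about 0.85 N m
- knob_axis (a point): point on the knob's axis in the middle of the steel cam under it (cam 32 to 40 mm above the table; rim 24 to 27 mm from the axis, a hook reaching 38 mm). The cam is fixed to the knob by a set screw at an angle that differs between units, so the bar does not tell where the notch is: the turn to go is 0.7 to 1.45 rad. The hook passes 1.5 mm above a fully seated collar; a higher one blocks it
- lock_roller: brass roller, 9 mm across, on a sprung plunger that presses it level on the cam's rim (6 to 8 N), across the knob from the bore. Origin: its centre, 36 mm above the table. It rides 28 to 32 mm from the knob's axis; dropped, 25 mm. Riding, the knob needs about 0.25 N m; over the last 0.3 rad the falling roller eases this to about 0; then some 0.06 rad are free, then the end wall stops it hard
- brass_die: snap die with a brass head: shank 16 mm in diameter, 18 mm long, chamfered foot; steel collar 38 mm in diameter, 6 mm thick; brass head 20 mm in diameter, 30 mm high, with a dark ring. Origin: centre of the shank's foot; z up, top at 54 mm. 0.14 kg. Fully seated, the origin lies 18 mm below bore_mouth. It starts upright in a hole of the rack, its collar on the rack
- steel_die: the other die, alike but with a grey steel head that ends in a small point; stands in another hole of the rack and stays there. Origin: centre of the shank's foot
- die_rack: beech block 60 (x) x 160 (y) x 22 mm, fixed on the table, with three holes in a row at y = -50, 0 and +50 mm, 18 mm in diameter. Origin: centre of its underside
- snap_tin: round white tin with a red label patch, 63 mm across, 24 mm high; bystander
- tape_measure: yellow spring tape measure, 56 x 100 x 26 mm; bystander
- chalk_1: blue tailor's chalk, 37 x 47 x 9 mm; bystander
- thimble: steel thimble, 20 mm across, 22 mm high; bystander
Things that resemble listed ones, but are neither listed nor needed, are in the scene too. Leave any blue look-alike of the brass_die alone.

How it is judged:
By the outcome, as a careful person would: the job done as asked, in the order asked, and still so for the second after the job is handed in, with the robot touching nothing.
It also fails if it takes over 72 s, if anything falls off the work surface, if the arm or the gripper's body presses on something with over 40 N, if the wrist force passes 120 N, or if a joint passes its speed limit or range.

### The arm

A 6-joint arm with a two-finger parallel gripper is mounted at the origin on a cart in front of the work surface, level with it; the furniture and walls round the work are solid. World frame = base frame: x ahead of the robot, y to its left, z up, the work surface at z = 0. Lengths are in m, angles in rad, forces in N, time in s.
With the tool pointing down it reaches from about 0.3 to 0.825 m from the base axis. Payload 5.4 kg.
Tool frame: the origin (TCP) lies midway between the tips of the shut fingers; the grasp point (between the pads) lies 19 mm behind it (arm.tcp_to_grasp is the distance from the TCP to the grasp point, in m); z points along the fingers, y is the line along which they close (so a half turn about z gives the same grasp; the last joint's range is limited). The gripper opens to 92 mm and grips with 3 to 60 N. Pads are 20 mm wide; open, the fingers measure 128 mm over their backs; the gripper's body (75 mm by 189 mm) begins 69 mm behind the grasp point.
Start: joints at [-1.558, 0.158, 1.597, -0, 1.386, -0.21], TCP at [0.127, -0.561, 0.215] pointing down, gripper open.
Joint ranges: [-2.91, 2.91], [-0.94, 2.29], [0.18, 2.7], [-1.29, 4.43], [0.17, 2.64], [-3, 3]. Speed limits (rad/s): [2.57, 2.57, 3.14, 3.14, 3.14, 3.14].

### API

Orientations are given as a unit quaternion [x, y, z, w].
In Python, from plant import arm gives the robot as it stands. Calls block until the motion is done:
- arm.move_pose(position, orientation): joint-space move of the TCP to a pose.
- arm.move_linear(position, rotation=None, v=0.15): straight line of the TCP; rotation=None keeps the orientation; v is the mean speed in m/s.
- arm.goto_joints(angles): joint-space move.
- arm.release() and arm.grasp(effort=None): open the fingers fully, or close them until they stop; effort is the grip in N (None keeps the last).
- arm.sleep(seconds).
- arm.inverse_kinematics(position, orientation): joint angles nearest the present ones, or None.
- arm.state(): the state.
- arm.capture(name): name is "scene" or "top" or "wrist"; returns a dict with "pixels" (400x640x3 uint8, red, green, blue), "depth" (400x640 float32, m along the optical axis (not along the pixel's ray), 0 where there is no reading), "K" (3x3 intrinsics, pixels), "dist_coeffs" ([k1, k2, p1, p2, k3] as OpenCV has them; the pictures are not rectified), "position" and "orientation" of the camera in the world; the wrist camera has in their place "mount" (4x4, takes a point from camera to tool coordinates, whose origin is the TCP and whose axes are the flange's). Camera axes: x right, y up, looking along -z (the intrinsics and any distortion apply to the point x, -y, -z); pixel columns grow to the right and rows downward; lengths in m; the calibration is good to about 2 mm. A picture is of the moment at which its call begins: read the wrist's pose just before it.
A pose or a line that the arm cannot do raises arm.IKError and nothing moves.
- arm.sign_off(): hands the job in; it is judged then, once.
The state is a dict: "time_s": time; "q": joint angles; "qvel": joint speeds; "joint_efforts": joint torques, N m; "eef_pos": TCP position; "orientation": TCP orientation; "ft_force": force on the tool from outside, world axes, zero at the start; "wrist_torque": the same for the moment, N m; "width": finger opening in m; "finger_force": force on a finger pad.
Only numpy, scipy, OpenCV 4.12 (cv2) and the standard library are available. Lean on these libraries where they do the work, as an engineer would, in place of code of your own. Each camera call takes 0.05 s, during which the arm holds its last target. There are 200 camera calls.

## Working session

There is one attempt and no reset: what is moved stays moved. The work goes in short steps, each a Python script; the robot and the scene stay as the last script left them, time stands still between calls to the robot, and variables do not carry over. Pictures are saved under pics/ and viewed, at most 10 in all, crops included, and the job is handed in when it is done.

```bash
mkdir -p pics; ls
cat > h.py <<'E'
import numpy as np, cv2, pickle
from scipy.spatial.transform import Rotation as R
from plant import arm
def save(c,n): cv2.imwrite(n,c["pixels"][:,:,::-1])
def campose(c,s=None):
    if "mount" in c:
        T=np.eye(4);T[:3,:3]=R.from_quat(s["orientation"]).as_matrix();T[:3,3]=s["eef_pos"];return T@np.array(c["mount"])
    T=np.eye(4);T[:3,:3]=R.from_quat(c["orientation"]).as_matrix();T[:3,3]=c["position"];return T
def ray(c,T,u,v):
    n=cv2.undistortPoints(np.array([[[u,v]]],float),np.array(c["K"]),np.array(c["dist_coeffs"]))[0,0]
    return T[:3,:3]@np.array([n[0],-n[1],-1.])
def px_z(c,T,u,v,z):
    d=ray(c,T,u,v);return T[:3,3]+d*(z-T[2,3])/d[2]
def px_d(c,T,u,v):
    return T[:3,3]+ray(c,T,u,v)*np.median(c["depth"][v-1:v+2,u-1:u+2])
def cloud(c,T):
    v,u=np.mgrid[0:400,0:640]
    n=cv2.undistortPoints(np.stack([u,v],-1).reshape(-1,1,2).astype(float),np.array(c["K"]),np.array(c["dist_coeffs"]))[:,0]
    d=np.c_[n[:,0],-n[:,1],-np.ones(len(n))]@T[:3,:3].T
    return (T[:3,3]+d*c["depth"].reshape(-1,1)).reshape(400,640,3)
E
python3 - <<'E'
from h import *
s=arm.state();print(s)
D={}
for n in("scene","top","wrist"):
    c=arm.capture(n);D[n]=(c,campose(c,s));save(c,f"pics/{n}0.png");print(n,c["K"],c["dist_coeffs"],D[n][1].round(3).tolist())
pickle.dump(D,open("d0.pkl","wb"))
E
```

```text
pics
{'time_s': 0.0, 'q': array([-1.55812025e+00,  1.59038020e-01,  1.59819390e+00, -1.53115814e-05,
        1.38619073e+00, -2.10107637e-01]), 'qvel': array([-1.04641758e-03, -5.07173219e-05,  9.32297321e-04, -2.43089378e-03,
        8.05299381e-04, -1.14939658e-04]), 'joint_efforts': array([-1.01692963e-04, -3.85571158e+01, -3.22112525e+01,  7.01545039e-02,
        3.76147439e-02, -1.11286081e-04]), 'eef_pos': array([ 0.12700596, -0.5601729 ,  0.21364431]), 'orientation': array([ 9.93801767e-01,  1.11162994e-01,  8.26904471e-05, -9.11286160e-04]), 'ft_force': array([ 0.28703625, -0.45872947,  0.4803538 ]), 'wrist_torque': array([-0.01371203, -0.00477705,  0.02494075]), 'finger_force': 0.0, 'width': 0.09203622688250775}
scene [[439.10062834   0.         317.5533426 ]
 [  0.         439.10062834 202.45781257]
 [  0.           0.           1.        ]] [-0.0292762  0.         0.         0.         0.       ] [[-0.733, 0.365, -0.574, -0.048], [-0.681, -0.39, 0.62, 0.728], [0.003, 0.845, 0.535, 0.612], [0.0, 0.0, 0.0, 1.0]]
top [[417.21764634   0.         320.53381802]
 [  0.         417.21764634 209.08727567]
 [  0.           0.           1.        ]] [0.02390902 0.         0.         0.         0.        ] [[-0.001, 0.984, -0.18, 0.387], [-1.0, -0.001, 0.0, 0.107], [0.0, 0.18, 0.984, 1.086], [0.0, 0.0, 0.0, 1.0]]
wrist [[333.8128789    0.         320.36238106]
 [  0.         333.8128789  198.29651654]
 [  0.           0.           1.        ]] [-0.06717056  0.          0.          0.          0.        ] [[0.22, 0.935, 0.279, 0.206], [-0.975, 0.212, 0.061, -0.544], [-0.003, -0.286, 0.958, 0.383], [0.0, 0.0, 0.0, 1.0]]
```

View pics/top0.png

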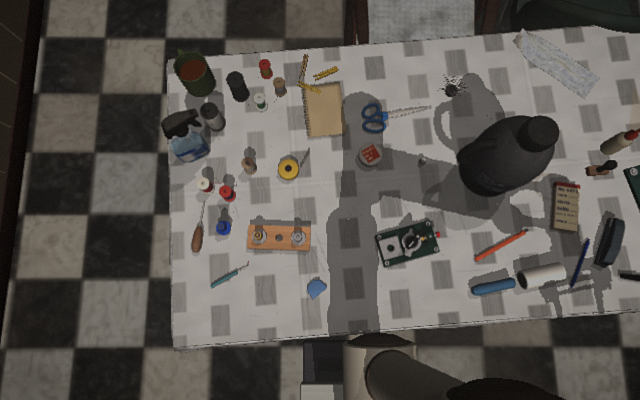

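View pics/scene0.png

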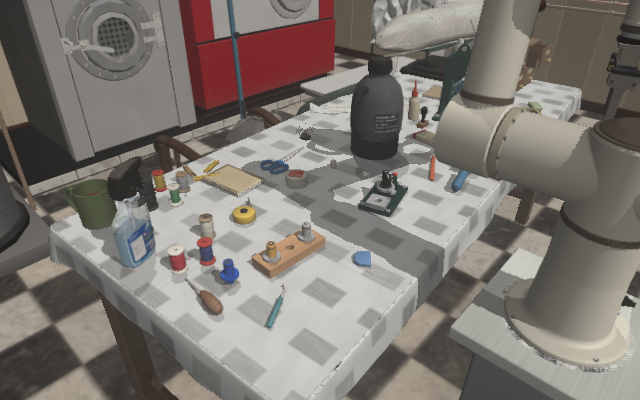

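Rack at top (248–311, 220–250), dies at (258,235) and (297,238). The blue look-alike stands outside the rack at (223,227). The holder is at (376–440, 218–266). In the scene view, brass is at (270,250), the +y end, and steel is at (306,232). I'll confirm this in one enlarged crop.

Run:
```python
from h import *
D=pickle.load(open("d0.pkl","rb"))
c,T=D["top"];s,S=D["scene"]
a=cv2.resize(c["pixels"][205:275,205:325],(800,466),interpolation=cv2.INTER_CUBIC)[:300]
b=cv2.resize(s["pixels"][225:285,200:340],(700,300),interpolation=cv2.INTER_CUBIC)
a=cv2.resize(a,(700,262))
cv2.imwrite("pics/conf.png",np.vstack([a,b])[:,:,::-1])
for n,u,v,z in [("brass",258,235,.058),("steel",297,238,.058),("rack",279,236,.022),("bore",393,245,.024),("knob",411,241,.07)]:
    print(n,px_z(c,T,u,v,z).round(4),px_d(c,T,u,v).round(4))
for n,u,v in [("brass",270,243),("steel",306,226)]: print(n,px_d(s,S,u,v).round(4))
P=cloud(c,T);w=(P[:,:,2]>.016)&(P[:,:,2]<.027);w[:215]=0;w[255:]=0;w[:,:242]=0;w[:,316:]=0
xy=P[w][:,:2].astype(np.float32);print(cv2.minAreaRect(xy),len(xy))
```

```text
brass [0.5099 0.2615 0.058 ] [0.5098 0.2614 0.0588]
steel [0.5023 0.1649 0.058 ] [0.502  0.1648 0.0601]
rack [0.5115 0.2131 0.022 ] [5.141e-01 2.153e-01 1.000e-04]
bore [ 0.488  -0.0778  0.024 ] [ 0.488  -0.0779  0.0233]
knob [ 0.4933 -0.114   0.07  ] [ 0.493  -0.1132  0.0735]
brass [0.5115 0.2668 0.0581]
steel [0.5003 0.1719 0.0572]
((0.5078637599945068, 0.2144327461719513), (0.16005092859268188, 0.06056928262114525), 87.58655548095703) 1160
```

View pics/conf.png

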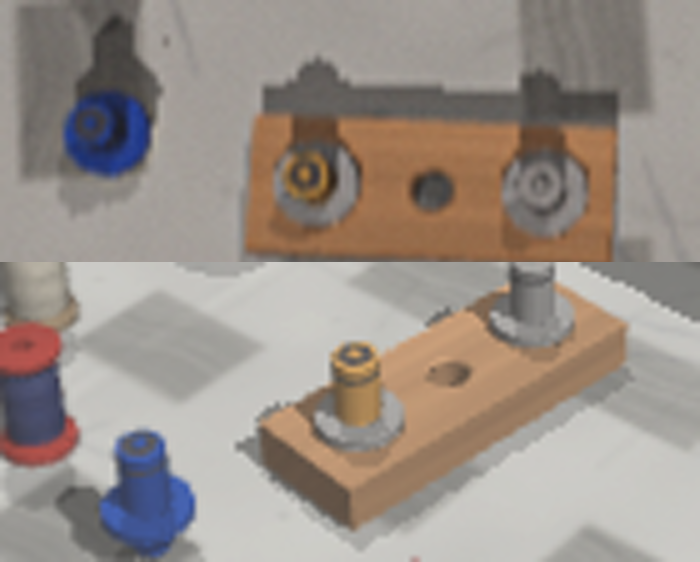

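Three candidates: the blue one (top 223,227) stands off the rack, the grey-headed one (297,238) is steel, and the gold-headed one (258,235) in the +y rack hole is the brass die. It fits the description and its top measures z≈0.058, as expected. Next I'll check the bottle for clearance, then move to view the holder from the wrist camera.

Run:
```python
from h import *
D=pickle.load(open("d0.pkl","rb"))
for n in("top","scene"):
    P=cloud(*D[n]).reshape(-1,3)
    w=(P[:,2]>.1)&(P[:,2]<.5)&(P[:,1]<-.05)&(P[:,1]>-.6)&(P[:,0]>.35)&(P[:,0]<.95)
    Q=P[w]; 
    if len(Q): print(n,len(Q),Q.min(0).round(3),Q.max(0).round(3),"min radius",np.hypot(Q[:,0],Q[:,1]).min().round(3))
q=lambda a:R.from_euler('z',a)*R.from_quat([1,0,0,0])
a=np.pi/2+.15
# retracted via point, then holder
arm.move_pose([0.30,-0.33,0.25],q(a).as_quat())
arm.move_pose([0.49,-0.10,0.17],q(a).as_quat())
arm.sleep(.2)
s=arm.state();c=arm.capture("wrist");save(c,"pics/hold.png");pickle.dump((s,c),open("hold.pkl","wb"))
print(s["time_s"],s["eef_pos"],s["orientation"])
```

```text
top 5247 [ 0.61  -0.401  0.1  ] [ 0.763 -0.214  0.298] min radius 0.687
scene 3099 [ 0.608 -0.375  0.1  ] [ 0.753 -0.21   0.296] min radius 0.682
2.65 [ 0.48996099 -0.10116514  0.17042206] [6.52847904e-01 7.57488911e-01 2.94411011e-05 4.03302489e-04]
```

View pics/hold.png

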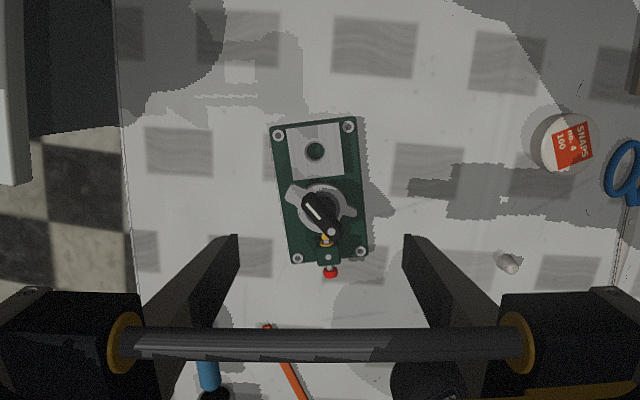

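The view shows the bore at (315,151), the knob bar centred near (320,213) with its white line at (312,210), the roller at (325,240), the red button at (330,272) and the plate corners. Next, measure these and go look at the die.

```bash
cat >> h.py <<'E'
def rect(P,box,z0,z1):
    u0,v0,u1,v1=box;Q=P[v0:v1,u0:u1].reshape(-1,3);Q=Q[(Q[:,2]>z0)&(Q[:,2]<z1)]
    return cv2.minAreaRect(Q[:,:2].astype(np.float32)),len(Q),np.median(Q[:,2]).round(4)
def down(a): return (R.from_euler('z',a)*R.from_quat([1,0,0,0])).as_quat()
E
python3 - <<'E'
from h import *
s,c=pickle.load(open("hold.pkl","rb"));T=campose(c,s);P=cloud(c,T)
print("plate",rect(P,(260,105,385,270),.008,.016))
print("block",rect(P,(270,115,360,185),.020,.028))
print("knob",rect(P,(280,180,360,245),.066,.08))
g=cv2.cvtColor(c["pixels"],cv2.COLOR_RGB2GRAY)
m=(g[135:168,298:333]<90).astype(np.uint8);n,l,st,ce=cv2.connectedComponentsWithStats(m);print(st,ce+[298,135])
i=l[151-135,315-298];print("bore",px_z(c,T,*(ce[i]+[298,135]),.024))
print("screws",[px_z(c,T,u,v,.012).round(4).tolist() for u,v in [(278,135),(348,127),(297,258),(361,251)]])
arm.move_pose([0.495,0.255,0.19],down(np.pi/2+.15));arm.sleep(.2)
s=arm.state();c=arm.capture("wrist");save(c,"pics/die.png");pickle.dump((s,c),open("die.pkl","wb"))
T=campose(c,s);P=cloud(c,T);w=(P[:,:,2]>.05)&(P[:,:,2]<.064)
n,l,st,ce=cv2.connectedComponentsWithStats(w.astype(np.uint8))
for i in range(1,n):
    if st[i,4]>30: print("top",st[i],ce[i].round(1),px_z(c,T,*ce[i],.058).round(4))
print(s["time_s"])
E
```

```text
plate (((0.49294188618659973, -0.11577413976192474), (0.08607731759548187, 0.1504065990447998), 15.539087295532227), 5928, np.float64(0.011))
block (((0.4803638458251953, -0.07066433876752853), (0.0501534640789032, 0.050627488642930984), 15.466394424438477), 2511, np.float64(0.0229))
knob (((0.49423035979270935, -0.12052957713603973), (0.014207946136593819, 0.04589129239320755), 48.44670104980469), 826, np.float64(0.0723))
[[  0   0  35  33 876]
 [  7   7  20  19 279]] [[315.23059361 150.9326484 ]
 [314.27598566 151.21146953]]
bore [ 0.47947603 -0.06999997  0.024     ]
screws [[0.4424, -0.0613, 0.012], [0.5084, -0.0438, 0.012], [0.4774, -0.1893, 0.012], [0.5446, -0.171, 0.012]]
top [594   0  27  71 857] [604.   34.6] [0.7213 0.4295 0.058 ]
top [495  25  35  39 923] [512.2  43.8] [0.639 0.405 0.058]
top [368  68  24  24 429] [379.7  79.5] [0.5315 0.3571 0.058 ]
top [457  87  35  36 843] [474.2 104.6] [0.6187 0.3498 0.058 ]
top [516 159  32  32 691] [531.7 174.6] [0.6916 0.2969 0.058 ]
top [327 168  22  22 371] [337.2 178.2] [0.5093 0.2657 0.058 ]
top [308 262  20  19 307] [317.4 271. ] [0.5051 0.1679 0.058 ]
4.2333
```

View pics/die.png

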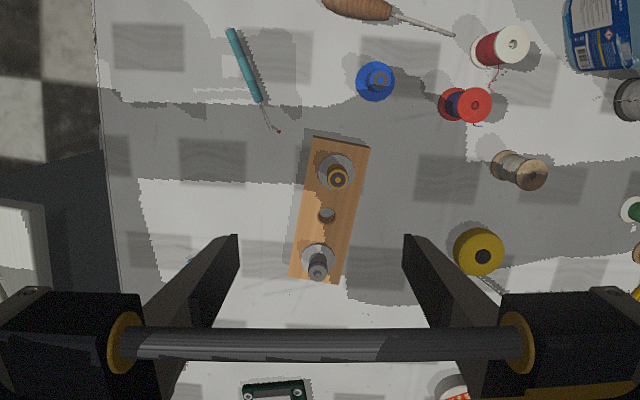

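This shows the brass die head at (337,178) in the end hole, the steel die at (317,271) and the blue look-alike at (376,80). The holder geometry is consistent: yaw 15.5°, block and plate agree on the bore at (0.4804,−0.0706), knob axis at (0.4943,−0.1206), bar +0.575 rad from the knob-to-bore line. I'll grasp the die now.

Run:
```python
from h import *
a=np.pi/2+.2706;q=down(a);x,y=.5098,.2650
arm.move_pose([x,y,.12],q)
arm.move_linear([x,y,.0315],v=.12)
arm.sleep(.1);print(arm.state()["eef_pos"],arm.state()["ft_force"])
arm.grasp(30);arm.sleep(.2)
s=arm.state();print(s["width"],s["finger_force"],s["eef_pos"])
arm.move_linear([x,y,.13],v=.12);arm.sleep(.2)
s=arm.state();print(s["width"],s["finger_force"],s["ft_force"],s["wrist_torque"],s["time_s"])
c=arm.capture("wrist");pickle.dump((s,c),open("held.pkl","wb"));save(c,"pics/held.png")
T=campose(c,s);P=cloud(c,T)
Tt=np.eye(4);Tt[:3,:3]=R.from_quat(s["orientation"]).as_matrix();Tt[:3,3]=s["eef_pos"]
L=(P-Tt[:3,3])@Tt[:3,:3]
w=(c["depth"]>0)&(abs(L[:,:,0])<.03)&(abs(L[:,:,1])<.03)&(L[:,:,2]<.05)&(L[:,:,2]>-.03)
Q=L[w];v,u=np.nonzero(w);print(len(Q),u.min(),u.max(),v.min(),v.max())
for z0 in np.arange(-.03,.03,.003):
    k=Q[(Q[:,2]>z0)&(Q[:,2]<=z0+.003)]
    if len(k)>5: print(z0.round(3),len(k),k.min(0)[:2].round(4),k.max(0)[:2].round(4))
cv2.imwrite("pics/heldc.png",cv2.resize(c["pixels"][180:400,200:440],(720,660))[:600,:,::-1])
```

```text
[0.51082336 0.26527124 0.03277112] [ 0.35987899  0.06199091 -0.03582643]
0.01920482686773203 29.999940097332 [0.50981506 0.26499709 0.03148637]
0.01930637481942053 29.999701380729675 [ 0.26182677  0.15079765 -1.94023358] [-0.06974049 -0.09383087 -0.01565608] 8.1333
4368 269 372 213 290
-0.03 255 [-0.0065 -0.0243] [0.0094 0.0239]
-0.027 1249 [-0.0106 -0.0241] [0.0096 0.0236]
-0.024 284 [-0.0105 -0.0238] [0.0099 0.0231]
-0.021 300 [ 0.0011 -0.024 ] [0.0098 0.0235]
-0.018 197 [-0.01  -0.024] [0.0096 0.0227]
-0.015 208 [-0.0108 -0.0229] [0.0096 0.0224]
-0.012 231 [ 0.0021 -0.0228] [0.0098 0.0227]
-0.009 186 [ 0.0022 -0.0226] [0.0098 0.0224]
-0.006 173 [ 0.0025 -0.022 ] [0.0098 0.0216]
-0.003 167 [ 0.0016 -0.0211] [0.0096 0.02  ]
-0.0 105 [ 0.003  -0.0187] [0.018 0.016]
0.003 881 [ 0.0023 -0.0175] [0.0184 0.017 ]
0.006 105 [ 0.0065 -0.0176] [0.0185 0.0159]
0.009 27 [ 0.0052 -0.0166] [0.0182 0.0174]
```

View pics/heldc.png

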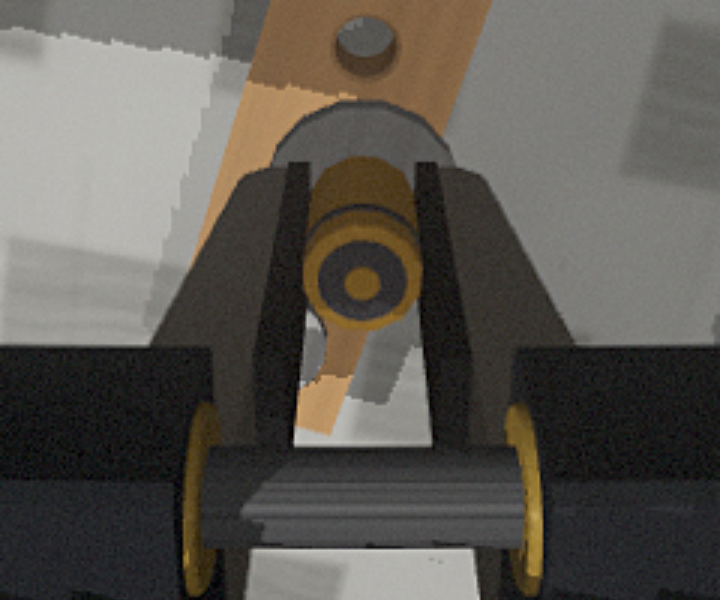

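The die is held square: the collar front is at tool x 0.0184, so the offset is about −0.4 mm, with the collar top 3 mm below the TCP. I'll insert with force feedback.

Run:
```python
from h import *
a=np.pi/2+.2706;q=down(a);tx=np.array([np.cos(a),np.sin(a)])
b=np.array([.4804,-.0706])+.0004*tx
arm.move_pose([*b,.13],q)
arm.move_linear([*b,.054],v=.1);arm.sleep(.2)
f0=np.mean([arm.state()["ft_force"] for _ in range(1)],0);print(arm.state()["eef_pos"],f0,arm.state()["time_s"])
z=.054
for i in range(40):
    z-=.0015
    arm.move_linear([*b,z],v=.02);arm.sleep(.03)
    s=arm.state();f=s["ft_force"]-f0
    print(round(z,4),s["eef_pos"].round(4),f.round(1),(s["wrist_torque"]).round(2),round(s["time_s"],1))
    if f[2]>10 or z<.0315: break
    if np.hypot(*f[:2])>1.5: b=b+np.clip(f[:2]*1e-4,-.0006,.0006)
```

```text
[ 0.48089075 -0.0704456   0.05471806] [-0.77630381 -0.12429683 -1.55732474] 10.5667
0.0525 [ 0.4803 -0.0702  0.0525] [ 1.  -0.6 -0.7] [-0.03 -0.11  0.02] 10.8
0.051 [ 0.4802 -0.0702  0.0509] [ 0.  -0.4  0.1] [-0.06 -0.1  -0.01] 11.1
0.0495 [ 0.4802 -0.0702  0.0494] [ 0.9 -0.3 -0.1] [ 0.   -0.06 -0.02] 11.4
0.048 [ 0.4802 -0.0702  0.0479] [ 0.9 -0.6 -0.4] [-0.08 -0.13 -0.04] 11.7
0.0465 [ 0.4802 -0.0702  0.0464] [0.4 0.3 0.5] [ 0.01 -0.08 -0.01] 12.0
0.045 [ 0.4802 -0.0702  0.0449] [ 0.9  0.6 -0.1] [-0.03 -0.06 -0.02] 12.3
0.0435 [ 0.4802 -0.0702  0.0434] [ 1.  -0.4 -0.2] [-0.06 -0.1   0.  ] 12.6
0.042 [ 0.4802 -0.0702  0.0419] [ 1.7 -0.3  0.7] [-0.06 -0.07  0.07] 12.8
0.0405 [ 0.4804 -0.0702  0.0404] [ 1.1 -0.6 -0.3] [-0.08 -0.12 -0.07] 13.1
0.039 [ 0.4804 -0.0702  0.0389] [ 0.6  0.6 -0.5] [-0.05 -0.09 -0.05] 13.4
0.0375 [ 0.4804 -0.0702  0.0374] [-0.5  0.2  0.2] [-0.05 -0.12 -0.02] 13.7
0.036 [ 0.4804 -0.0702  0.0359] [1.2 1.3 0.2] [-0.02 -0.12  0.04] 14.0
0.0345 [ 0.4805 -0.0701  0.0344] [ 1.3  0.6 -0.3] [-0.   -0.08 -0.04] 14.2
0.033 [ 0.481  -0.0702  0.0335] [-1.3  0.8  5.8] [ 0.07  0.15 -0.  ] 14.5
0.0315 [ 0.481  -0.0703  0.0334] [-6.1  1.1 19.2] [ 0.32  1.19 -0.01] 14.8
```

The die is seated: the stop came at TCP z 0.0334, as predicted. I'll relax, release and verify from above.

Run:
```python
from h import *
a=np.pi/2+.2706;q=down(a)
p=arm.state()["eef_pos"].copy()
arm.move_linear([p[0]-.0004,p[1],.0330],v=.03);arm.sleep(.1)
print(arm.state()["ft_force"].round(1))
arm.release();arm.sleep(.1)
arm.move_linear([p[0],p[1],.12],v=.15)
arm.move_pose([.497,-.128,.15],q);arm.sleep(.25)
s=arm.state();c=arm.capture("wrist");pickle.dump((s,c),open("seat.pkl","wb"));save(c,"pics/seat.png")
T=campose(c,s);P=cloud(c,T)
d=np.array([.4804,-.0706]);k=np.array([.4943,-.1206])
r=np.linalg.norm(P[:,:,:2]-d,axis=2)
for r0,r1 in((0,.008),(.012,.017),(.021,.024)):
    w=(r>r0)&(r<r1);print("ring",r0,w.sum(),np.percentile(P[w][:,2],[10,50,90]).round(4))
w=(r<.02)&(P[:,:,2]>.054)&(P[:,:,2]<.066);print("head",P[w].mean(0).round(4))
rk=np.linalg.norm(P[:,:,:2]-k,axis=2);w=(rk<.03)&(P[:,:,2]>.066)&(P[:,:,2]<.08)
print("knob",cv2.minAreaRect(P[w][:,:2].astype(np.float32)),s["time_s"])
cv2.imwrite("pics/seatc.png",cv2.resize(c["pixels"][70:310,190:450],(650,600),interpolation=cv2.INTER_CUBIC)[:,:,::-1])
```

```text
[-1.5  0.3  6.6]
ring 0 348 [0.0585 0.0594 0.0604]
ring 0.012 588 [0.028  0.029  0.0299]
ring 0.021 1573 [0.0225 0.3181 0.3181]
head [ 0.4809 -0.0706  0.0592]
knob ((0.49415647983551025, -0.12047211080789566), (0.01415677648037672, 0.04580770060420036), 48.54467010498047) 17.7667
```

View pics/seatc.png

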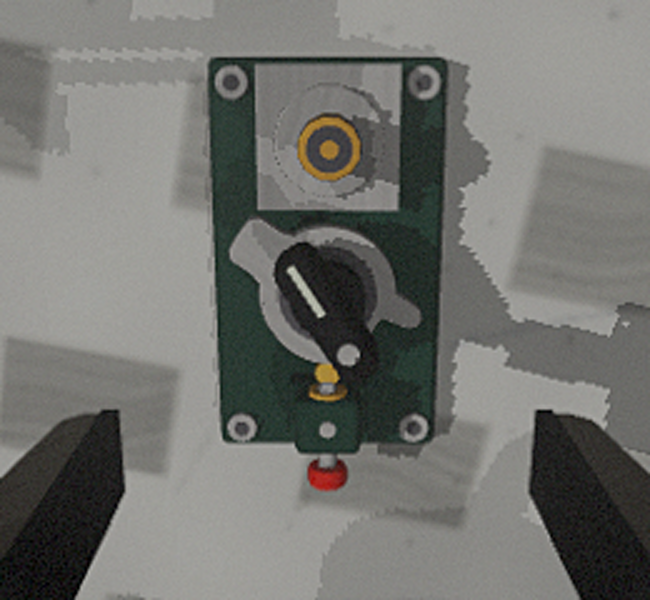

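The die is seated: head top at 59.4 mm and collar at 29 mm, with a depth bias of about −1 mm that the knob top shows too. In the crop, the hook is upper left at (255,245), the notch and end-wall lobe are at right at (405,310), and the roller is at (327,372). I'll grip the knob and turn it with torque feedback.

```bash
cat >> h.py <<'E'
def avg(n=5):
    F=[]
    for _ in range(n):
        arm.sleep(.02);s=arm.state();F.append(np.r_[s["ft_force"],s["wrist_torque"],s["joint_efforts"][5]])
    return np.mean(F,0)
E
python3 - <<'E'
from h import *
k=np.array([.4942,-.1205]);a=np.radians(138.5);q=down(a)
arm.move_pose([*k,.12],q)
arm.move_linear([*k,.047],v=.12);arm.sleep(.2)
f0=avg();np.save("f0.npy",f0);print(f0.round(3))
arm.grasp(45);arm.sleep(.1)
s=arm.state();f=avg();print("w",s["width"],s["eef_pos"].round(4),(f-f0).round(3),s["time_s"])
j=arm.state()["q"].copy();print(j.round(3));np.save("jk.npy",j)
for i in range(1,9):
    t=j.copy();t[5]+=.05*i
    arm.goto_joints(t);f=avg(3)-f0;s=arm.state()
    print(round(.05*i,3),(s["q"][5]-j[5]).round(4),f.round(2),round(s["time_s"],2))
    if abs(f[5])>.6: break
E
```

```text
[ 0.094  0.116  0.8    0.    -0.125 -0.008  0.001]
w 0.021712658844135375 [ 0.4946 -0.1201  0.047 ] [ 3.562  3.99  -1.99   0.727 -0.671 -0.017 -0.027] 20.65
[-4.770e-01  1.920e-01  1.918e+00  1.000e-03  1.031e+00 -1.324e+00]
0.05 0.0486 [ 2.27  2.3  -1.26  0.41 -0.4   0.14  0.17] 21.03
0.1 0.0983 [ 2.02  1.95 -1.77  0.41 -0.45  0.16  0.19] 21.33
0.15 0.1482 [ 1.82  1.22 -1.12  0.39 -0.38  0.18  0.2 ] 21.63
0.2 0.1982 [ 1.84  1.84 -1.71  0.3  -0.33  0.18  0.18] 21.93
0.25 0.2481 [ 1.58  1.36 -1.02  0.29 -0.28  0.21  0.2 ] 22.23
0.3 0.2982 [ 0.8   1.43 -1.63  0.22 -0.22  0.21  0.18] 22.53
0.35 0.3482 [ 0.4   0.75 -1.41  0.17 -0.11  0.16  0.16] 22.83
0.4 0.3982 [ 0.77 -0.03 -0.57  0.03 -0.03  0.12  0.16] 23.13
```

Run:
```python
from h import *
s=arm.state();print(s["width"],s["finger_force"],s["eef_pos"],R.from_quat(s["orientation"]).as_euler('xyz',degrees=True),s["q"].round(3))
c=arm.capture("wrist");pickle.dump((s,c),open("turn.pkl","wb"))
cv2.imwrite("pics/turn.png",cv2.resize(c["pixels"][120:320,200:440],(720,600),interpolation=cv2.INTER_CUBIC)[:,:,::-1])
```

```text
0.021788360514400973 44.99987483024597 [ 0.49442907 -0.12015931  0.04699879] [ 1.79956245e+02 -1.57549711e-02  1.15676569e+02] [-4.770e-01  1.920e-01  1.918e+00  1.000e-03  1.031e+00 -9.250e-01]
```

View pics/turn.png

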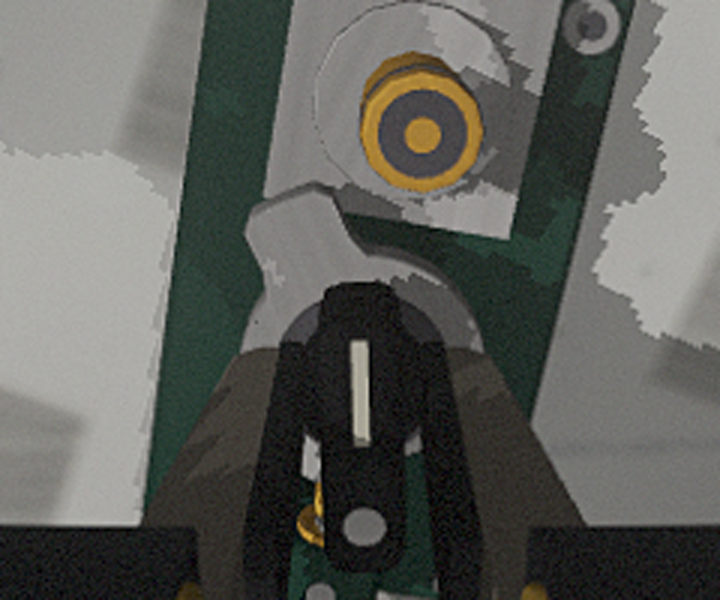

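The picture shows the grip on the knob's round hub, with the bar still in line with the tool (white line at 360,340–362,445). The hook is nearing the collar from the left at (300,215) and sits higher than it. I'll continue in finer steps.

```bash
cat > t.py <<'E'
from h import *
import sys
f0=np.load("f0.npy");j=np.load("jk.npy")
step=float(sys.argv[1]);end=float(sys.argv[2]);hi=float(sys.argv[3]);lo=float(sys.argv[4])
a=arm.state()["q"][5]-j[5];a=round(a,2);low=0
while a<end-1e-6:
    a+=step;t=j.copy();t[5]+=a
    arm.goto_joints(t);f=avg(4)-f0;s=arm.state()
    print(round(a,3),(s["q"][5]-j[5]).round(4),f[[0,1,2,5,6]].round(2),round(s["time_s"],2))
    low=low+1 if f[5]<lo and f[6]<lo+.02 else 0
    if abs(f[5])>hi or low>=2: print("stop");break
E
python3 t.py .04 .72 .35 .04
```

```text
0.44 0.4387 [-0.76  0.17 -0.75  0.12  0.12] 23.5
0.48 0.4785 [-0.89 -0.19 -0.48  0.21  0.25] 23.82
0.52 0.5187 [-1.54 -1.11 -0.49  0.16  0.15] 24.13
0.56 0.5587 [-2.11 -1.88  0.46  0.08  0.1 ] 24.45
0.6 0.5985 [-2.32 -1.51 -0.33  0.25  0.23] 24.77
0.64 0.6388 [-2.95 -2.06  0.16  0.1   0.13] 25.08
0.68 0.6787 [-4.13 -2.05  0.73  0.1   0.11] 25.4
0.72 0.7188 [-4.88 -2.34  0.95 -0.05 -0.05] 25.72
```

```bash
cat >> h.py <<'E'
def line(c,s):
    T=campose(c,s);P=cloud(c,T);hsv=cv2.cvtColor(c["pixels"],cv2.COLOR_RGB2HSV)
    w=(hsv[:,:,2]>120)&(hsv[:,:,1]<80)&(P[:,:,2]>.066)&(P[:,:,2]<.08)&(np.linalg.norm(P[:,:,:2]-[.4942,-.1205],axis=2)<.026)
    n,l,st,ce=cv2.connectedComponentsWithStats(w.astype(np.uint8));i=1+np.argmax(st[1:,4])
    v,u=np.nonzero(l==i);X=np.array([px_z(c,T,float(a),float(b),.074)[:2] for a,b in zip(u,v)])
    m=X.mean(0);d=np.linalg.svd(X-m)[2][0]
    tool=R.from_quat(s["orientation"]).as_matrix()[:2,0]
    return len(X),m.round(4),np.degrees(np.arctan2(*d[::-1]))%180,np.degrees(np.arctan2(*tool[::-1]))%180
E
python3 - <<'E'
from h import *
for n in("seat","turn"):
    s,c=pickle.load(open(n+".pkl","rb"));print(n,line(c,s))
s=arm.state();c=arm.capture("wrist");print(line(c,s));pickle.dump((s,c),open("turn2.pkl","wb"))
cv2.imwrite("pics/turn2.png",cv2.resize(c["pixels"][120:320,200:440],(720,600),interpolation=cv2.INTER_CUBIC)[:,:,::-1])
E
```

```text
seat (71, array([ 0.4853, -0.1124]), np.float64(138.38871949091128), np.float64(105.56084166778865))
turn (165, array([ 0.4881, -0.1088]), np.float64(117.06325239773741), np.float64(115.67656877707309))Traceback (most recent call last):
  File "<stdin>", line 4, in <module>
  File "h.py", line 33, in line
    n,l,st,ce=cv2.connectedComponentsWithStats(w.astype(np.uint8));i=1+np.argmax(st[1:,4])
                                                                       ~~~~~~~~~^^^^^^^^^^
    return _wrapfunc(a, 'argmax', axis=axis, out=out, **kwds)
    return bound(*args, **kwds)
ValueError: attempt to get argmax of an empty sequence
```

```bash
sed -i 's/hsv\[:,:,2\]>120/hsv[:,:,2]>75/' h.py
python3 - <<'E'
from h import *
for n in("seat","turn"):
    s,c=pickle.load(open(n+".pkl","rb"));print(n,line(c,s))
s=arm.state();c=arm.capture("wrist");pickle.dump((s,c),open("turn2.pkl","wb"))
cv2.imwrite("pics/turn2.png",cv2.resize(c["pixels"][120:320,200:440],(720,600),interpolation=cv2.INTER_CUBIC)[:,:,::-1])
print(line(c,s))
E
```

```text
seat (92, array([ 0.4851, -0.1123]), np.float64(137.9732965356711), np.float64(105.56084166778865))
turn (204, array([ 0.4883, -0.1093]), np.float64(116.86484692599126), np.float64(115.67656877707309))
(176, array([ 0.4929, -0.1084]), np.float64(96.3496519055071), np.float64(97.29990481001406))
```

View pics/turn2.png

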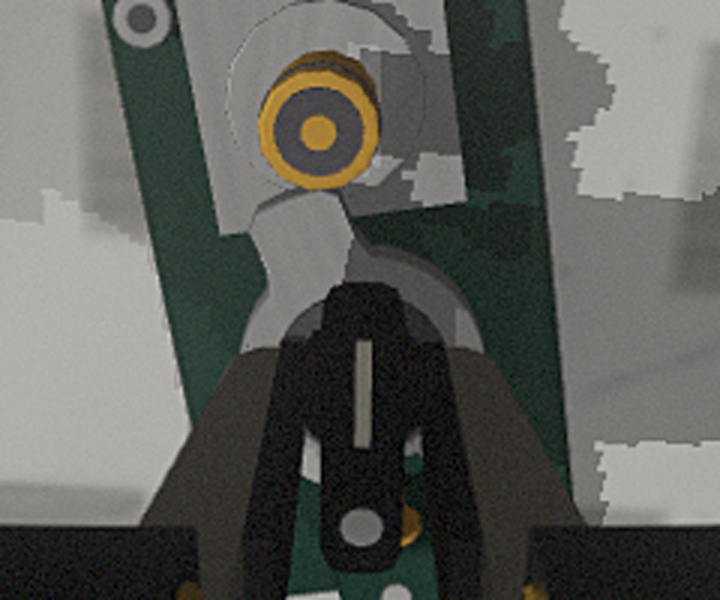

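The hook at (305,235) now overlaps the collar, and the bar is following the tool (96.3° against 97.3°). I'll recentre to unload the side force and continue carefully.

```bash
python3 - <<'E'
from h import *
f0=np.load("f0.npy");j=np.load("jk.npy")
s=arm.state();a=.72
p=s["eef_pos"]+np.array([-.0005,-.0003,0])
arm.move_linear(p,v=.02);f=avg(6)-f0;print(f.round(2))
s=arm.state();n=s["q"].copy();n[5]-=a;n[5]+= .0;np.save("jk.npy",n);print(n-j,s["eef_pos"])
E
sed -i 's/avg(4)/avg(8)/' t.py
python3 t.py .03 .93 .35 .03
```

```text
[-0.96  0.13 -1.   -0.06  0.16 -0.05 -0.06]
[-0.00119981 -0.00149822  0.00174882  0.00087793 -0.00102486 -0.00175628] [ 0.49420578 -0.12026809  0.04702807]
0.75 0.7495 [-1.31 -0.59 -0.83 -0.   -0.01] 26.55
0.78 0.7794 [-1.   -0.12 -1.01 -0.    0.01] 26.93
stop
```

The torque has eased to zero at about 0.78 rad, so it may be in the notch. I'll let go, lift to the earlier viewing pose and check the roller's distance.

Run:
```python
from h import *
arm.release();arm.sleep(.05)
p=arm.state()["eef_pos"];arm.move_linear([p[0],p[1],.1],v=.15)
arm.move_pose([.497,-.128,.15],down(np.pi/2+.2706));arm.sleep(.25)
s=arm.state();c=arm.capture("wrist");pickle.dump((s,c),open("chk.pkl","wb"))
k=np.array([.4942,-.1205]);h=np.radians(15.5);ex=np.array([np.cos(h),np.sin(h)]);ey=np.array([-ex[1],ex[0]])
for n in("seat","chk"):
    s,c=pickle.load(open(n+".pkl","rb"));T=campose(c,s);print(n,line(c,s),s["time_s"])
    hsv=cv2.cvtColor(c["pixels"],cv2.COLOR_RGB2HSV).astype(int)
    v,u=np.mgrid[0:400,0:640]
    for nm,m,z in(("red",((hsv[:,:,0]<8)|(hsv[:,:,0]>172))&(hsv[:,:,1]>140)&(hsv[:,:,2]>70),.036),("brass",(abs(hsv[:,:,0]-20)<7)&(hsv[:,:,1]>130)&(hsv[:,:,2]>70),.036)):
        m=m&(u>280)&(u<360)&(v>200)&(v<275)
        X=np.array([px_z(c,T,float(a),float(b),z)[:2]-k for a,b in zip(u[m],v[m])])
        print(nm,m.sum(),"y",np.percentile(X@ey,[3,50,97]).round(4),"x",np.median(X@ex).round(4))
cv2.imwrite("pics/chk.png",cv2.resize(c["pixels"][130:280,240:400],(640,600),interpolation=cv2.INTER_CUBIC)[:,:,::-1])
```

```text
seat (92, array([ 0.4851, -0.1123]), np.float64(137.9732965356711), np.float64(105.56084166778865)) 17.7667
red 126 y [-0.0759 -0.0707 -0.0666] x -0.0006
brass 109 y [-0.0396 -0.0328 -0.0271] x -0.0006
chk (92, array([ 0.4933, -0.1083]), np.float64(94.05423490601603), np.float64(105.47859948886462)) 29.1583
red 126 y [-0.0747 -0.0695 -0.0652] x -0.0008
brass 47 y [-0.0401 -0.0386 -0.0317] x 0.0006
```

View pics/chk.png

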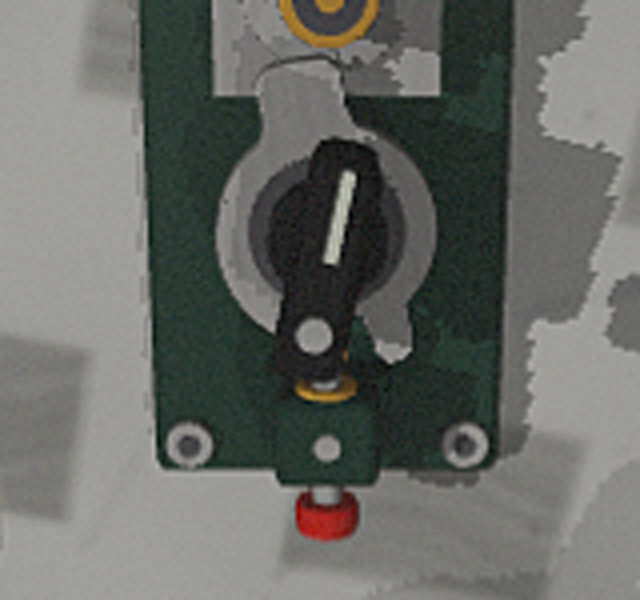

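The bar has turned 44° (0.77 rad). The end-wall lobe at (392,345) is still clear of the roller at (326,360), and the button has moved in by only 1.2 mm. So the roller is still riding, with roughly 0.2–0.4 rad to go. I'll regrip with a lighter hold, so slip limits the torque, and continue while tracking the brass roller.

```bash
cat > t2.py <<'E'
from h import *
import sys
k=np.array([.4942,-.1205]);h=np.radians(15.5);ex=np.array([np.cos(h),np.sin(h)]);ey=np.array([-ex[1],ex[0]])
def roller():
    s=arm.state();c=arm.capture("wrist");T=campose(c,s)
    hsv=cv2.cvtColor(c["pixels"],cv2.COLOR_RGB2HSV).astype(int)
    m=(abs(hsv[:,:,0]-20)<8)&(hsv[:,:,1]>110)&(hsv[:,:,2]>40);r=((hsv[:,:,0]<8)|(hsv[:,:,0]>172))&(hsv[:,:,1]>140)&(hsv[:,:,2]>50)
    out=[]
    for M,lo,hi in((m,-.046,-.015),(r,-.09,-.055)):
        v,u=np.nonzero(M)
        X=np.array([px_z(c,T,float(a),float(b),.036)[:2]-k for a,b in zip(u,v)]).reshape(-1,2)
        X=np.c_[X@ex,X@ey];X=X[(abs(X[:,0])<.01)&(X[:,1]>lo)&(X[:,1]<hi)]
        out+=[len(X)]+([(np.percentile(X[:,1],[3,50,97])*1e3).round(1).tolist()] if len(X) else [])
    return out,line(c,s)[2].round(1)
def turn(step,n,hi):
    f0=np.load("f0.npy");j=arm.state()["q"].copy()
    for i in range(1,n+1):
        t=j.copy();t[5]+=step*i
        arm.goto_joints(t);f=avg(5)-f0;s=arm.state()
        print(round(step*i,3),f[[0,1,2,5,6]].round(2),roller(),round(s["time_s"],2))
        if f[5]>hi and f[6]>hi: print("stop");break
E
python3 - <<'E'
from t2 import *
p=[.4942,-.1203];a=np.radians(94.05)
arm.move_pose([*p,.1],down(a));arm.move_linear([*p,.047],v=.12);arm.sleep(.2)
np.save("f0.npy",avg());arm.grasp(25);arm.sleep(.1)
print(arm.state()["width"],(avg()-np.load("f0.npy")).round(2),arm.state()["time_s"])
turn(.03,6,.4)
E
```

```text
0.022985511149924785 [-0.39 -0.3  -0.26  0.01  0.04 -0.01  0.  ] 31.6417
0.03 [-0.51 -0.03 -0.21  0.05  0.06] ([143, [-41.4, -35.5, -24.3], 0], np.float64(93.4)) 31.98
0.06 [-0.49 -0.31  0.17  0.03  0.06] ([152, [-41.4, -34.2, -22.8], 0], np.float64(90.9)) 32.36
0.09 [-0.94 -0.34 -0.13  0.04  0.06] ([155, [-41.5, -32.3, -22.3], 0], np.float64(89.3)) 32.74
0.12 [-1.28 -0.93  0.24  0.07  0.09] ([148, [-41.7, -29.0, -22.1], 0], np.float64(87.2)) 33.12
0.15 [-0.99 -0.5  -0.05  0.11  0.12] ([158, [-41.4, -28.3, -22.2], 0], np.float64(85.6)) 33.51
0.18 [-1.27 -0.72 -0.3   0.14  0.16] ([172, [-41.2, -28.2, -22.2], 0], np.float64(85.1)) 33.89
```

The roller's near edge moved in about 2 mm and then plateaued, and torque is starting to build gently (0.14 N·m). I'll let go and check the button's position numerically.

Run:
```python
from h import *
arm.release();arm.sleep(.05)
p=arm.state()["eef_pos"];arm.move_linear([p[0],p[1],.1],v=.15)
arm.move_pose([.497,-.128,.15],down(np.pi/2+.2706));arm.sleep(.25)
s=arm.state();c=arm.capture("wrist");pickle.dump((s,c),open("chk2.pkl","wb"))
k=np.array([.4942,-.1205]);h=np.radians(15.5);ex=np.array([np.cos(h),np.sin(h)]);ey=np.array([-ex[1],ex[0]])
for n in("seat","chk","chk2"):
    s,c=pickle.load(open(n+".pkl","rb"));T=campose(c,s);print(n,line(c,s)[1:3],s["time_s"])
    hsv=cv2.cvtColor(c["pixels"],cv2.COLOR_RGB2HSV).astype(int)
    v,u=np.mgrid[0:400,0:640]
    for nm,m,z in(("red",((hsv[:,:,0]<8)|(hsv[:,:,0]>172))&(hsv[:,:,1]>140)&(hsv[:,:,2]>70),.036),("brass",(abs(hsv[:,:,0]-20)<8)&(hsv[:,:,1]>110)&(hsv[:,:,2]>45),.036)):
        m=m&(u>280)&(u<360)&(v>200)&(v<275)
        X=np.array([px_z(c,T,float(a),float(b),z)[:2]-k for a,b in zip(u[m],v[m])])
        print(nm,m.sum(),"y",np.percentile(X@ey,[3,50,97]).round(4),"x",np.median(X@ex).round(4))
    # cam rim profile: light grey pixels at cam height, radius vs angle (deg clockwise-from-roller dir)
    P=cloud(c,T);Q=P.reshape(-1,3);d=np.c_[(Q[:,:2]-k)@ex,(Q[:,:2]-k)@ey];r=np.hypot(*d.T);ang=np.degrees(np.arctan2(d[:,0],-d[:,1]))
    w=(Q[:,2]>.035)&(Q[:,2]<.043)&(r<.045)
    print([(b,round(r[w&(abs(ang-b)<2.5)].max()*1e3,1) if (w&(abs(ang-b)<2.5)).any() else 0) for b in range(-60,100,5)])
```

```text
seat (array([ 0.4851, -0.1123]), np.float64(137.9732965356711)) 17.7667
red 126 y [-0.0759 -0.0707 -0.0666] x -0.0006
brass 122 y [-0.0399 -0.0328 -0.0271] x -0.0006
[(-60, np.float64(23.6)), (-55, np.float64(23.7)), (-50, np.float64(23.5)), (-45, np.float64(23.7)), (-40, np.float64(23.8)), (-35, np.float64(24.0)), (-30, np.float64(24.9)), (-25, np.float64(25.0)), (-20, np.float64(24.9)), (-15, np.float64(44.6)), (-10, np.float64(45.0)), (-5, np.float64(45.0)), (0, np.float64(44.9)), (5, np.float64(44.9)), (10, np.float64(44.9)), (15, np.float64(44.7)), (20, 0), (25, 0), (30, 0), (35, 0), (40, 0), (45, 0), (50, np.float64(20.4)), (55, np.float64(20.7)), (60, np.float64(20.2)), (65, np.float64(31.3)), (70, np.float64(33.4)), (75, np.float64(34.0)), (80, np.float64(33.2)), (85, np.float64(30.4)), (90, np.float64(25.5)), (95, np.float64(23.9))]
chk (array([ 0.4933, -0.1083]), np.float64(94.05423490601603)) 29.1583
red 126 y [-0.0747 -0.0695 -0.0652] x -0.0008
brass 58 y [-0.0405 -0.0386 -0.0296] x 0.0011
[(-60, np.float64(25.3)), (-55, np.float64(25.0)), (-50, np.float64(25.4)), (-45, n
[... 872 characters left out ...]
np.float64(25.7)), (-50, np.float64(25.4)), (-45, np.float64(25.9)), (-40, np.float64(26.1)), (-35, np.float64(25.7)), (-30, 0), (-25, 0), (-20, 0), (-15, np.float64(44.9)), (-10, np.float64(44.8)), (-5, np.float64(44.6)), (0, np.float64(44.8)), (5, np.float64(44.7)), (10, np.float64(44.8)), (15, np.float64(44.6)), (20, np.float64(33.8)), (25, np.float64(33.2)), (30, np.float64(30.3)), (35, np.float64(26.1)), (40, np.float64(23.8)), (45, np.float64(23.5)), (50, np.float64(23.5)), (55, np.float64(23.7)), (60, np.float64(23.9)), (65, np.float64(23.9)), (70, np.float64(24.2)), (75, np.float64(23.8)), (80, np.float64(24.1)), (85, np.float64(23.8)), (90, np.float64(23.5)), (95, np.float64(23.6))]
```

The button's outer edge has moved in 4.8 mm, from a riding distance of about 29.8 mm to about 25 mm. That means the roller is fully dropped. The end-wall flank lies just beside the roller, and the bar stopped at 85° under only 0.14 N·m. One last numeric check of the die, then I'll hand in.

Run:
```python
from h import *
s,c=pickle.load(open("chk2.pkl","rb"));P=cloud(c,campose(c,s))
r=np.linalg.norm(P[:,:,:2]-[.4807,-.0706],axis=2)
ang=P[:,:,1]>-.065
print(np.median(P[r<.008][:,2]),np.median(P[(r>.012)&(r<.017)&ang][:,2]),P[(r<.02)&(P[:,:,2]>.054)].mean(0))
s=arm.state();print(s["width"],s["ft_force"],s["time_s"])
if abs(np.median(P[r<.008][:,2])-.0594)<.001: print(arm.sign_off())
```

```text
0.05951946271362135 0.028962789163711644 [ 0.48092196 -0.0705864   0.05920247]
0.09184744835328394 [-1.29725524  0.10461042  0.52536602] 36.3417
the job is handed in; nothing more can be done
None
```

The job is handed in at about 36 s: by my measurements the brass die is fully seated, the hook is over its collar, and the roller is down in the notch, lightly against its end wall (at most about 0.14 N·m on the knob); the gripper is open and clear, and nothing else was touched.

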